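# Sort intake stubs into long and short rows

### The arm

A 6-joint arm with a two-finger parallel gripper is mounted at the origin on the work surface. World frame = base frame: x ahead of the robot, y to its left, z up, the work surface at z = 0. Lengths are in mm, angles in rad, forces in N, time in s.
With the tool pointing down it reaches from about 350 to 875 mm from the base axis. Payload 4.2 kg.
Tool frame: the origin (TCP) lies on the mounting face of the last link; the fingertips stand 173 mm ahead of it and the grasp point (between the pads) lies 155 mm ahead of it; z points along the fingers, y is the line along which they close (so a half turn about z gives the same grasp; the last joint's range is limited). The gripper opens to 85 mm and grips with 20 to 120 N. Pads are 22 mm wide; open, the fingers measure 114 mm over their backs; the gripper's body (76 mm by 85 mm) begins 54 mm behind the grasp point. The pads swing forward as they close: fully open they stand 13 mm farther back than shut.
Start: joints at [-0.854, 0.385, 0.008, 0, -1.194, -0.259], TCP at [276.247, -560.614, 404.712] pointing down, gripper open.
Joint ranges: [-3.14, 3.14], [-1.21, 2.06], [-1.07, 1.41], [-3.16, 2.05], [-2.99, -0.16], [-3.1, 3.1]. Speed limits (rad/s): [2.79, 2.79, 3.14, 3.14, 3.14, 3.14].

### API

Orientations are given as a unit quaternion [x, y, z, w].
In Python, from bench import arm gives the robot as it stands. The module is installed in compiled form; this text tells all that it offers.
- The arm moves only by the tool move_arm, never from a script. Its arguments are lists of equal length, an entry for each row: "fingers": the finger opening in mm, from 0 to 85.4; "travel": the shift along the tool's x, y, z in mm, a list of three; "dr": the turn, a rotation vector about the tool's x, y, z in rad, a list of three. A call has 1 to 10 rows; each row is the pose to reach, as a shift and turn from the pose commanded when the call began, along the tool's axes at that moment; what a row does not reach only later rows make up. A row lasts 1/10 s, in which the tool goes at most 50 mm and 8.59 degrees, less where a joint would pass 70% of its speed; a pose out of reach is approached as far as the arm can. A call with a gripper value outside its range is refused whole. The fingers move at their own pace and stop on an object; the grip force is fixed at half the most. Time passes only in rows, so rows that repeat a pose let the fingers close. It gives the time, the measured TCP pose, the force, the opening and the grip force at its end, in the units of the state.
- arm.read_state(): the state, without advancing time (a new reading comes with each control period).
- arm.get_image(name): name is "scene" or "top"; returns the picture (384x512x3 uint8, red, green, blue); there is no depth.
- arm.camera_model(name): a dict with "intrinsics" (3x3 intrinsics, pixels), "pose" (4x4, takes a point from camera to world coordinates). Camera axes: x right, y up, looking along -z (the intrinsics and any distortion apply to the point x, -y, -z); pixel columns grow to the right and rows downward; lengths in mm; the calibration is good to about 2 mm. A picture is of the moment at which its call begins. camera_model takes no time and is no camera call.
- arm.job_done(): hands the job in; it is judged then, once.
The state is a dict: "clock": time; "joints": joint angles; "joint_vel": joint speeds; "joint_efforts": joint torques, N m; "position": TCP position; "ee_rot": TCP orientation; "contact_force": force on the tool from outside, world axes, zero at the start; "wrist_torque": the same for the moment, N m; "gripper_width": finger opening in mm; "grasp_force": force on a finger pad.
Only numpy, scipy, OpenCV 4.12 (cv2) and the standard library are available. Lean on these libraries where they do the work, as an engineer would, in place of code of your own. Each camera call takes 0.05 s, during which the arm holds its last target. There are 200 camera calls.

### The job

Sort the three loose intake stubs from the rubber mat by length into the two rows on the sorting board: each goes in the lane of the stub of its own length that already lies there. Set each one down gently, level on its flange and foot beside the one already there, square to the row, with its flange facing the same way and in line with that one's flange. Leave the two stubs already on the board, the timber block, the jar and the spanner where they are.

Things in the scene. Friction and masses are not known exactly. Their poses are not given: they have to be found in the camera images.
- long_a: Loose long stub, 90 long, ~240 g, on the mat: cast aluminium tube, diameter 34, axis 23 above the underside; square flange 46 x 46 x 8 on one end (face at x = -45); at the other end (x = +45) a bead of diameter 37, 6 wide, and a foot 30 wide, 14 long, flush with the flange's lower edge. Low rib on top. Origin: mid-length, on the underside; x along the tube, flange to foot, z up.
- long_b: The other loose long stub (90 long), on the mat; same shape, size and axes as long_a.
- short_a: The only loose short stub, on the mat: 64 long, ~214 g, otherwise the same as long_a. Origin: mid-length, on the underside; flange face at x = -32, foot end at x = +32, z up.
- pattern_long: Long stub (90 long, same shape and axes as long_a) already laid on the board: its lane is the long row, and it shows where flanges line up and which way they face. Loose, so do not push it.
- pattern_short: Short stub (64 long, same shape and axes as short_a) already laid in the board's other lane, the short row. Loose, so do not push it.
- long_a_flange (a point): Centre of the outer flange face of long_a, on its tube axis, 23 above the underside; axes as the stub's.
- long_b_flange (a point): Centre of the outer flange face of long_b, on its tube axis, 23 above the underside; axes as the stub's.
- short_a_flange (a point): Centre of the outer flange face of short_a, on its tube axis, 23 above the underside; axes as the stub's.
- board: Brown fixed board, 260 (x) x 300 (y) x 12 thick; dark battens 12 wide, 12 high along y at x = -124, 0, +124 bound two lanes centred at x = -62 and +62. Stubs lie across a lane at its middle, flange to -x; each row runs along y: the stub already laid is at y about -85, room at 0 and +85. Which lane is which, and on which side of the robot the board lies, varies. Origin: centre of underside.
- mat: Fixed black rubber mat, 280 x 280 x 3 thick, with the three loose stubs. Origin: centre of the underside.
- timber: Bystander: dark timber block 50 x 200 x 50 high beyond the work. Origin: centre of the underside; long side along y.
- jar: Bystander: closed glass jar, 64 in diameter, 85 high, at the robot's right. Origin: centre of the underside.
- wrench: Bystander: open-ended spanner 190 long, lying at the robot's left, lengthwise along its x. Origin on its underside.

How it is judged:
By the outcome, as a careful person would: the job done as asked, in the order asked, and still so for the second after the job is handed in, with the robot touching nothing.
It also fails if it takes over 64 s, if anything falls off the work surface, if the arm or the gripper's body presses on something with over 40 N, if the wrist force passes 120 N, or if a joint passes its speed limit or range.

## Working session

There is one attempt and no reset: what is moved stays moved. The work goes in short steps, Python scripts to look and compute and a tool call to move; the robot and the scene stay as the last step left them, time stands still between calls to the robot, and variables do not carry over. Pictures are saved under pics/ and viewed, at most 10 in all, crops included, and the job is handed in when it is done.

Besides the shell and the picture viewer there is one more tool, called after ">>>" as name(argument=value, ...) on one line, values as JSON. move_arm: Moves the arm, as the interface text tells. Its arguments: {"type":"object","properties":{"fingers":{"type":"array","items":{"type":"number"}},"travel":{"type":"array","items":{"type":"array","items":{"type":"number"}}},"dr":{"type":"array","items":{"type":"array","items":{"type":"number"}}}},"required":["fingers","travel","dr"]}

```bash
mkdir -p pics
python3 - <<'E'
from bench import arm
import cv2,numpy as np
np.set_printoptions(precision=3,suppress=True)
for n in("top","scene"):
    im=arm.get_image(n); cv2.imwrite(f"pics/{n}0.png",im[:,:,::-1]); 
    m=arm.camera_model(n);print(n,m)
    cv2.imwrite(f"pics/{n}0b.png",cv2.resize(im[:,:,::-1],(800,600),interpolation=cv2.INTER_CUBIC))
print(arm.read_state())
E
```

```text
top {'intrinsics': array([[428.335,   0.   , 253.872],
       [  0.   , 428.335, 199.349],
       [  0.   ,   0.   ,   1.   ]]), 'pose': array([[  -0.022,    0.988,   -0.15 ,  384.   ],
       [  -1.   ,   -0.022,    0.003,    8.499],
       [  -0.001,    0.151,    0.989, 1392.754],
       [   0.   ,    0.   ,    0.   ,    1.   ]])}
scene {'intrinsics': array([[423.683,   0.   , 254.657],
       [  0.   , 423.683, 187.914],
       [  0.   ,   0.   ,   1.   ]]), 'pose': array([[  -0.703,   -0.543,    0.46 , 1160.845],
       [   0.711,   -0.521,    0.471,  602.761],
       [  -0.016,    0.658,    0.753,  977.048],
       [   0.   ,    0.   ,    0.   ,    1.   ]])}
{'clock': 0.1, 'joints': array([-0.854,  0.385,  0.007, -0.   , -1.194, -0.259]), 'joint_vel': array([ 0.001, -0.002,  0.004,  0.   , -0.   ,  0.002]), 'joint_efforts': array([ -0.001, -39.332,  18.893,   4.198,  -0.003,   0.   ]), 'position': array([ 276.168, -560.46 ,  403.752]), 'ee_rot': array([-0.227,  0.974,  0.001, -0.   ]), 'contact_force': array([-0.263,  0.619, -0.383]), 'wrist_torque': array([ 0.005, -0.002,  0.006]), 'grasp_force': 0.0, 'gripper_width': 85.3444616613791}
```

View pics/top0b.png

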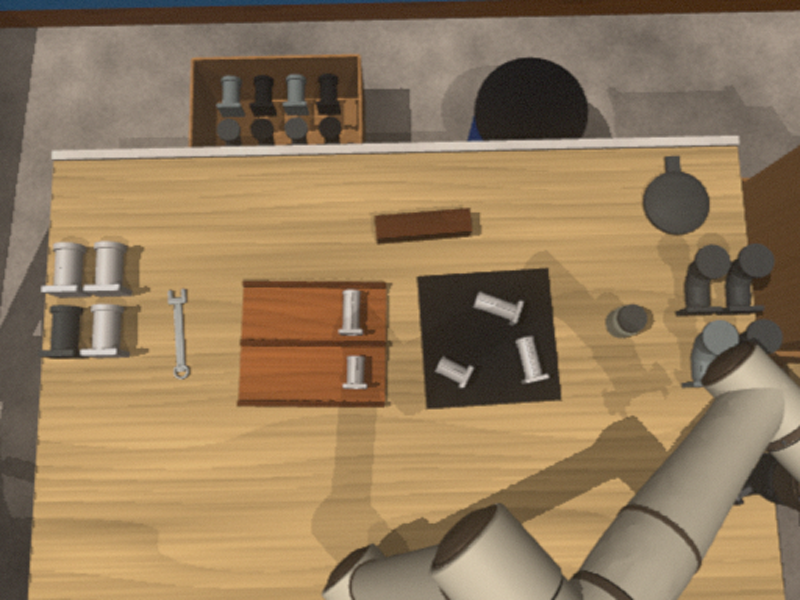

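View pics/scene0b.png

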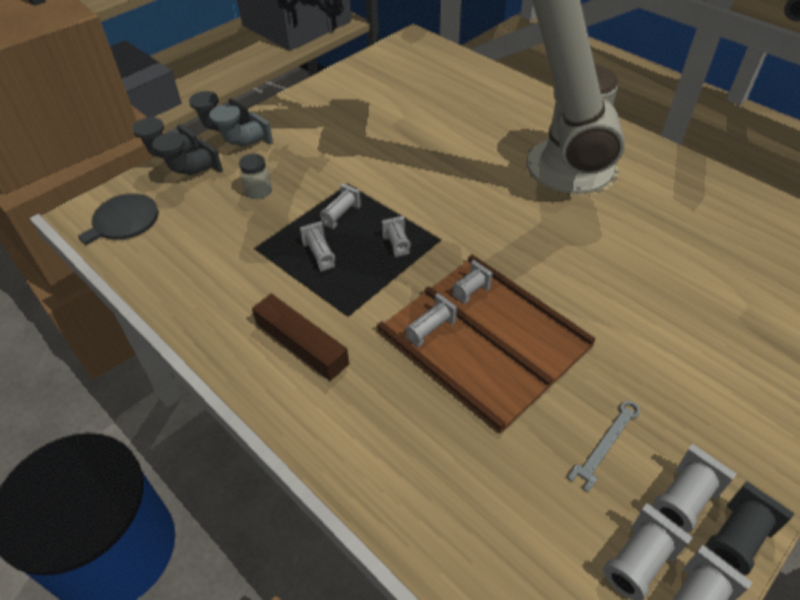

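The top view shows the board at left: far lane long, with the pattern at (352,312), and near lane short, with the pattern at (355,371). Flanges face the robot. On the mat are a long stub at (498,307), a long at (531,360) and a short at (453,371), in 800-px coordinates. Next I fit the silhouettes.

```bash
cat > fit.py <<'E'
import cv2,numpy as np
from bench import arm
from scipy.optimize import minimize
np.set_printoptions(precision=3,suppress=True)
CAM={n:arm.camera_model(n) for n in("top","scene")}
def proj(n,P):
    m=CAM[n]; T=np.linalg.inv(m["pose"]); c=P@T[:3,:3].T+T[:3,3]
    q=(c*[1,-1,-1])@np.array(m["intrinsics"]).T
    return q[:,:2]/q[:,2:]
def ray(n,u,v,z):
    m=CAM[n]; d=np.linalg.solve(m["intrinsics"],[u,v,1])*[1,-1,-1]; d=m["pose"][:3,:3]@d; o=m["pose"][:3,3]
    return (o+d*(z-o[2])/d[2])[:2]
def box(x0,x1,w,z0,z1): return np.array([[x,y,z] for x in(x0,x1) for y in(-w/2,w/2) for z in(z0,z1)],float)
def cyl(x0,x1,r):
    a=np.linspace(0,2*np.pi,40,endpoint=False)
    return np.vstack([np.c_[np.full(40,x),r*np.cos(a),23+r*np.sin(a)] for x in(x0,x1)])
def parts(L):
    h=L/2
    return [box(-h,-h+8,46,0,46),cyl(-h,h,17),cyl(h-6,h,18.5),box(h-14,h,30,0,15)]
def world(P,x,y,a,z):
    c,s=np.cos(a),np.sin(a); return P@np.array([[c,s,0],[-s,c,0],[0,0,1]])+[x,y,z]
S=8
def render(n,L,p,z,win):
    u0,v0,w,h=win; M=np.zeros((h*S,w*S),np.uint8)
    for P in parts(L):
        q=(proj(n,world(P,*p,z))-[u0,v0]+.5)*S-.5
        cv2.fillConvexPoly(M,cv2.convexHull(np.round(q*16).astype(np.int32)),255,cv2.LINE_8,4)
    return cv2.resize(M,(w,h),interpolation=cv2.INTER_AREA)/255.
def fit(im,n,L,p0,z,lo=45,hi=110):
    c=proj(n,np.array([[p0[0],p0[1],z+20]]))[0]; win=(int(c[0])-24,int(c[1])-24,48,48)
    g=im[win[1]:win[1]+48,win[0]:win[0]+48].min(2).astype(float)
    roi=cv2.dilate((render(n,L,p0,z,win)>0).astype(np.uint8),np.ones((9,9)))
    g=np.clip((g-lo)/(hi-lo),0,1)
    f=lambda d:(((render(n,L,[p0[0]+d[0],p0[1]+d[1],p0[2]+d[2]/50],z,win)-g)**2)*roi).sum()
    best=None
    for s in(6,3,1.5):
        x=best.x if best is not None else np.zeros(3)
        best=minimize(f,x,method="Nelder-Mead",options=dict(initial_simplex=x+np.vstack([np.zeros(3),np.eye(3)*s]),xatol=.02,fatol=1e-3))
    return np.array(p0)+best.x/[1,1,50],best.fun
E
cat > m.py <<'E'
from fit import *
im={n:cv2.imread(f"pics/{n}0.png")[:,:,::-1] for n in CAM}
k=.64
def init(f,e,z): # flange px, foot px
    a=ray("top",f[0]*k,f[1]*k,z+23);b=ray("top",e[0]*k,e[1]*k,z+23);d=b-a
    return [*(a+b)/2,np.arctan2(d[1],d[0])]
obs=dict(pl=(90,(351,332),(352,291),12),ps=(64,(355,387),(356,357),12),A=(90,(519,315),(478,298),3),B=(90,(538,380),(525,339),3),C=(64,(468,380),(440,364),3))
for o,(L,f,e,z) in obs.items():
    p0=init(f,e,z)
    for n in CAM: print(o,n,*fit(im[n],n,L,p0,z))
# board corners (top, edge fit by red/brown mask)
for n in ("top",):
    hsv=cv2.cvtColor(im[n].copy(),cv2.COLOR_RGB2HSV)
    for (u,v) in [(300,300),(300,375),(450,320),(200,450)]: print(im[n][int(v*k),int(u*k)],hsv[int(v*k),int(u*k)])
# visual
t=cv2.resize(im["top"][170:268,150:360],None,fx=3.8,fy=3.8,interpolation=cv2.INTER_CUBIC)
cv2.imwrite("pics/crop1.png",t[:,:,::-1])
E
python3 m.py
```

```text
pl top [592.806 100.925  -0.034] 7.805924166626855
pl scene [590.379  99.511  -0.022] 41.92037081777832
ps top [469.587  93.629  -0.023] 5.329090358965258
ps scene [467.407  92.653  -0.015] 81.91252722553229
A top [ 599.094 -202.421    1.204] 7.327331545218156
A scene [ 598.634 -202.393    1.196] 34.69921127286047
B top [ 488.111 -263.475    0.2  ] 6.597402637583633
B scene [ 484.252 -266.492    0.246] 144.23184355584675
C top [ 467.672 -106.696    1.092] 6.594042710018222
C scene [ 466.923 -106.925    1.057] 61.57606428114813
[159  96  53] [ 12 170 159]
[155  94  52] [ 12 169 155]
[45 38 34] [11 62 45]
[197 161 105] [ 18 119 197]
```

View pics/crop1.png

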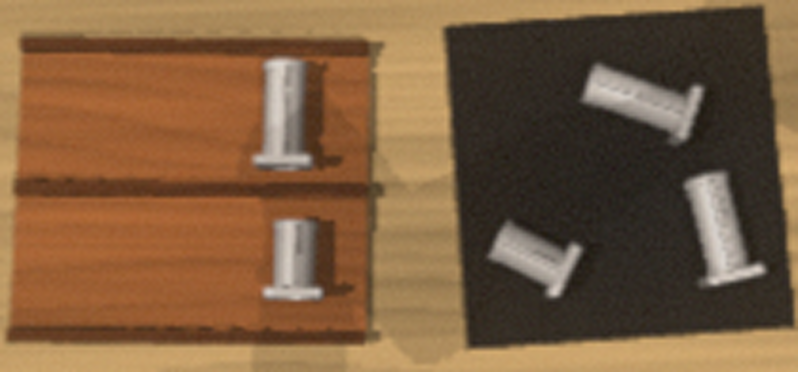

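Both lanes and all stubs are clear in this crop. Flanges of the loose stubs point right or lower-right on the mat, and the pattern flanges point to -x. Top-camera residuals are small. Now I fit the board and compute targets.

```bash
cat > brd.py <<'E'
from fit import *
import json
im=cv2.imread("pics/top0.png")
hsv=cv2.cvtColor(im,cv2.COLOR_BGR2HSV).astype(float)
u0,v0,w,h=140,170,122,100
seg=np.clip((hsv[...,1]-130)/(35),0,1)[v0:v0+h,u0:u0+w]
bp=[box(-130,130,300,0,12)]+[box(x-6,x+6,300,12,24) for x in(-124,0,124)]
def rend(p):
    M=np.zeros((h*S,w*S),np.uint8)
    for P in bp:
        q=(proj("top",world(P,*p,0))-[u0,v0]+.5)*S-.5
        cv2.fillConvexPoly(M,cv2.convexHull(np.round(q*16).astype(np.int32)),255,cv2.LINE_8,4)
    return cv2.resize(M,(w,h),interpolation=cv2.INTER_AREA)/255.
mask=np.ones((h,w)); 
for c in((352,312),(355,372)):
    cv2.rectangle(mask,(int(c[0]*.64)-u0-14,int(c[1]*.64)-v0-18),(int(c[0]*.64)-u0+18,int(c[1]*.64)-v0+15),0,-1)
f=lambda d:(((rend([530+d[0],180+d[1],d[2]/100])-seg)**2)*mask).sum()
x=np.zeros(3)
for s in(8,3,1):
    r=minimize(f,x,method="Nelder-Mead",options=dict(initial_simplex=x+np.vstack([np.zeros(3),np.eye(3)*s]),xatol=.02)); x=r.x
b=np.array([530+x[0],180+x[1],x[2]/100]);print("board",b,r.fun)
c,s=np.cos(b[2]),np.sin(b[2]);R=np.array([[c,-s],[s,c]])
for n,p in dict(pl=(592.806,100.925),ps=(469.587,93.629)).items():
    q=R.T@(np.array(p)-b[:2]);print(n,"in board",q)
    for y in(0,85): print("  slot",y,b[:2]+R@[q[0],y])
E
python3 brd.py
cat > go.py <<'E'
# usage: go.py x y z yaw : shift from current measured pose to grasp-point target; tool x opposite to stub x
import sys,numpy as np
from bench import arm
from scipy.spatial.transform import Rotation as Ro
np.set_printoptions(precision=3,suppress=True)
x,y,z,a=map(float,sys.argv[1:5]); s=arm.read_state(); R=Ro.from_quat(s["ee_rot"])
psi=a-np.pi; T=Ro.from_matrix(np.array([[np.cos(psi),np.sin(psi),0],[np.sin(psi),-np.cos(psi),0],[0,0,-1]]))
rv=(R.inv()*T).as_rotvec()
print("t",s["clock"],"pos",s["position"],"travel",R.inv().apply(np.array([x,y,z+155])-s["position"]),"dr",rv,"q",s["joints"],"F",s["contact_force"],s["gripper_width"])
E
python3 go.py 480.3 -265.1 135 0.2
```

```text
board [532.637 179.903  -0.027] 96.14609106387653
pl in board [ 62.254 -77.346]
  slot 0 [594.869 178.243]
  slot 85 [597.136 263.213]
ps in board [-60.726 -87.925]
  slot 0 [471.932 181.523]
  slot 85 [474.199 266.493]
t 0.1 pos [ 276.168 -560.46   403.752] travel [-313.644  174.545  114.056] dr [ 0.002 -0.     0.258] q [-0.854  0.385  0.007 -0.    -1.194 -0.259] F [-0.263  0.619 -0.383] 85.3444616613791
```

>>> move_arm(fingers=[85,85,85,85,85,85,85,85,85,85], travel=[[-40,22,14],[-80,44,28],[-120,66,43],[-160,88,57],[-200,110,71],[-240,132,86],[-275,153,100],[-300,167,109],[-313.6,174.5,114],[-313.6,174.5,114]], dr=[[0,0,0.03],[0,0,0.06],[0,0,0.1],[0,0,0.13],[0,0,0.16],[0,0,0.2],[0,0,0.23],[0,0,0.25],[0.002,0,0.258],[0.002,0,0.258]])

```text
clock: 1.1
position: [481.2, -263.8, 289.5]
ee_rot: [-0.101, 0.995, -0.0, -0.001]
contact_force: [-0.6, -0.3, -0.5]
gripper_width: 84.9
grasp_force: 0.0
```

```bash
python3 go.py 480.3 -265.1 26 0.2
```

```text
t 1.1 pos [ 481.18  -263.794  289.476] travel [  0.921  -1.021 108.479] dr [-0.001 -0.002  0.003] q [-0.206  0.37  -0.337  0.002 -0.866 -1.164] F [-0.574 -0.251 -0.485] 84.93510588346771
```

>>> move_arm(fingers=[85,85,85,85,85,85,85,85,85,85], travel=[[0.5,-0.5,20],[0.9,-1,45],[0.9,-1,68],[0.9,-1,84],[0.9,-1,94],[0.9,-1,101],[0.9,-1,105.5],[0.9,-1,107.5],[0.9,-1,108.5],[0.9,-1,108.5]], dr=[[0,0,0],[0,0,0.003],[0,0,0.003],[0,0,0.003],[0,0,0.003],[0,0,0.003],[0,0,0.003],[0,0,0.003],[0,0,0.003],[0,0,0.003]])

```text
clock: 2.1
position: [480.0, -266.9, 182.7]
ee_rot: [-0.098, 0.995, -0.001, 0.001]
contact_force: [-0.2, 1.1, -0.4]
gripper_width: 84.9
grasp_force: 0.0
```

>>> move_arm(fingers=[75,65,55,48,42,38,34,30,28,28], travel=[[0,0,0],[0,0,0],[0,0,0],[0,0,0],[0,0,0],[0,0,0],[0,0,0],[0,0,0],[0,0,0],[0,0,0]], dr=[[0,0,0],[0,0,0],[0,0,0],[0,0,0],[0,0,0],[0,0,0],[0,0,0],[0,0,0],[0,0,0],[0,0,0]])

```text
clock: 3.1
position: [479.8, -266.7, 182.5]
ee_rot: [-0.098, 0.995, -0.001, 0.0]
contact_force: [-1.2, 2.9, 5.7]
gripper_width: 32.7
grasp_force: 59.6
```

Run:
```python
from fit import *
s=arm.read_state();print(s)
im={n:arm.get_image(n) for n in CAM}
a=cv2.resize(im["top"][170:270,230:370],(400,286),interpolation=cv2.INTER_CUBIC);b=cv2.resize(im["scene"][90:240,140:350],(400,286),interpolation=cv2.INTER_CUBIC)
cv2.imwrite("pics/g1.png",np.hstack([a,b])[:,:,::-1])
```

```text
{'clock': 3.1, 'joints': array([-0.212,  0.52 , -0.434,  0.003, -0.615, -1.165]), 'joint_vel': array([-0.001,  0.002, -0.001,  0.   ,  0.   , -0.   ]), 'joint_efforts': array([ -1.211, -36.186,  11.668,   2.82 ,   0.575,  -0.058]), 'position': array([ 479.757, -266.679,  182.512]), 'ee_rot': array([-0.098,  0.995, -0.001,  0.   ]), 'contact_force': array([-1.18 ,  2.898,  5.694]), 'wrist_torque': array([1.017, 0.379, 0.079]), 'grasp_force': 59.58469748497009, 'gripper_width': 32.724641659025195}
```

View pics/g1.png

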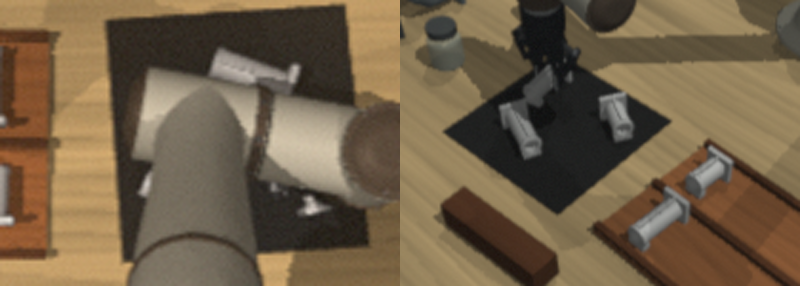

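The stub is gripped at 32.7 mm with 60 N and the neighbours are clear. Lifting.

>>> move_arm(fingers=[28,28,28,28,28,28,28,28,28,28], travel=[[0,0,-2],[0,0,-8],[0,0,-20],[0,0,-38],[0,0,-58],[0,0,-78],[0,0,-94],[0,0,-104],[0,0,-107],[0,0,-107]], dr=[[0,0,0],[0,0,0],[0,0,0],[0,0,0],[0,0,0],[0,0,0],[0,0,0],[0,0,0],[0,0,0],[0,0,0]])

```text
clock: 4.2
position: [479.6, -266.6, 289.4]
ee_rot: [-0.098, 0.995, -0.001, 0.0]
contact_force: [-0.4, 0.8, -2.8]
gripper_width: 32.5
grasp_force: 59.6
```

```bash
python3 go.py 586.1 178.5 135 -0.027
```

```text
t 4.2 pos [ 479.576 -266.643  289.439] travel [-191.392  415.773   -1.234] dr [-0.002  0.001  0.224] q [-0.212  0.369 -0.338  0.002 -0.862 -1.164] F [-0.415  0.805 -2.769] 32.487214331452776
```

>>> move_arm(fingers=[28,28,28,28,28,28,28,28,28,28], travel=[[-4,10,0],[-16,35,0],[-33,72,0],[-53,115,0],[-73,158,0],[-93,201,0],[-110,240,0],[-125,272,0],[-133,290,0],[-137,297,0]], dr=[[0,0,0.01],[0,0,0.03],[0,0,0.06],[0,0,0.09],[0,0,0.12],[0,0,0.15],[0,0,0.18],[0,0,0.2],[0,0,0.22],[0,0,0.224]])

```text
clock: 5.2
position: [556.1, 53.3, 287.5]
ee_rot: [0.012, 1.0, -0.001, -0.001]
contact_force: [-0.1, -0.2, -2.1]
gripper_width: 32.2
grasp_force: 59.8
```

```bash
python3 go.py 586.1 178.5 135 -0.027
```

```text
t 5.2 pos [556.139  53.346 287.458] travel [-26.821 125.857  -2.881] dr [-0.002 -0.001  0.002] q [ 0.386  0.387 -0.315  0.002 -0.871 -1.983] F [-0.065 -0.193 -2.119] 32.195427623061036
```

>>> move_arm(fingers=[28,28,28,28,28,28,28,28,28,28], travel=[[-3,14,-1],[-8,38,-2],[-14,66,-3],[-20,94,-3],[-24,113,-3],[-26.3,122.5,-3],[-26.8,125.4,-3],[-26.8,125.4,-3],[-26.8,125.4,-3],[-26.8,125.4,-3]], dr=[[0,0,0],[0,0,0.002],[0,0,0.002],[0,0,0.002],[0,0,0.002],[0,0,0.002],[0,0,0.002],[0,0,0.002],[0,0,0.002],[0,0,0.002]])

```text
clock: 6.2
position: [586.1, 175.1, 291.5]
ee_rot: [0.015, 1.0, -0.001, 0.0]
contact_force: [0.4, 0.0, -1.3]
gripper_width: 32.4
grasp_force: 59.8
```

```bash
python3 go.py 586.1 178.5 36.5 -0.027
python3 - <<'E'
from fit import *
im={n:arm.get_image(n) for n in CAM}
a=cv2.resize(im["top"][150:290,130:330],(400,280),interpolation=cv2.INTER_CUBIC);b=cv2.resize(im["scene"][110:250,210:410],(400,280),interpolation=cv2.INTER_CUBIC)
cv2.imwrite("pics/g2.png",np.hstack([a,b])[:,:,::-1])
E
```

```text
t 6.2 pos [586.076 175.13  291.535] travel [  0.118   3.572 100.028] dr [-0.002  0.    -0.003] q [ 0.555  0.461 -0.176  0.002 -0.934 -2.158] F [ 0.396  0.038 -1.285] 32.374996705514576
```

View pics/g2.png

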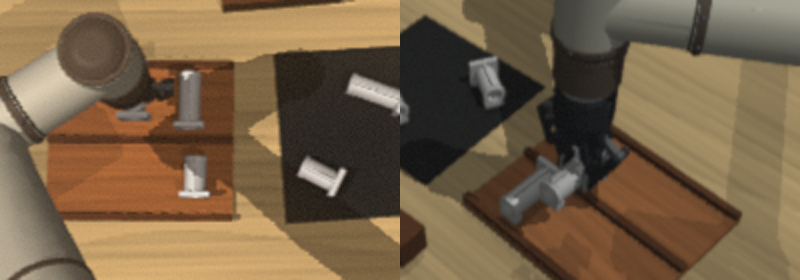

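The stub is held above its slot: in the scene view it sits beside the pattern and roughly parallel to it. Descending.

>>> move_arm(fingers=[28,28,28,28,28,28,28,28,28,28], travel=[[0,1,5],[0,2,16],[0,3,32],[0,3.5,50],[0,3.5,66],[0,3.5,79],[0,3.5,87],[0,3.5,91],[0,3.5,92],[0,3.5,92]], dr=[[0,0,0],[0,0,0],[0,0,0],[0,0,0],[0,0,-0.003],[0,0,-0.003],[0,0,-0.003],[0,0,-0.003],[0,0,-0.003],[0,0,-0.003]])

```text
clock: 7.3
position: [586.6, 179.5, 199.9]
ee_rot: [0.013, 1.0, -0.001, 0.001]
contact_force: [0.6, 0.8, -1.4]
gripper_width: 32.2
grasp_force: 59.8
```

```bash
python3 go.py 586.1 178.5 36.5 -0.027
```

```text
t 7.3 pos [586.62  179.488 199.866] travel [ 0.507 -0.989  8.366] dr [-0.001  0.002  0.001] q [ 0.561  0.574 -0.255  0.003 -0.741 -2.16 ] F [ 0.559  0.767 -1.408] 32.210668949406326
```

>>> move_arm(fingers=[28,28,28,28,28,28,28,28,28,28], travel=[[0.3,-0.5,1],[0.5,-1,2.2],[0.5,-1,3.4],[0.5,-1,4.5],[0.5,-1,5.5],[0.5,-1,6.3],[0.5,-1,7],[0.5,-1,7.5],[0.5,-1,7.9],[0.5,-1,7.9]], dr=[[0,0,0],[0,0,0],[0,0,0],[0,0,0],[0,0,0],[0,0,0],[0,0,0],[0,0,0],[0,0,0],[0,0,0]])

```text
clock: 8.3
position: [585.9, 178.4, 191.6]
ee_rot: [0.013, 1.0, -0.001, 0.0]
contact_force: [0.4, -0.3, -0.1]
gripper_width: 32.4
grasp_force: 59.9
```

```bash
python3 go.py 586.1 178.5 36.5 -0.027; python3 -c "
from bench import arm
print(arm.read_state()['wrist_torque'])"
```

```text
t 8.3 pos [585.869 178.382 191.614] travel [-0.228  0.124  0.114] dr [-0.002  0.001  0.001] q [ 0.56   0.584 -0.263  0.003 -0.724 -2.159] F [ 0.384 -0.264 -0.099] 32.41228360779118
[-0.02538857  0.11647962  0.0053678 ]
```

>>> move_arm(fingers=[28,28,28,31,33,35,38,42,48,54], travel=[[0,0,0.2],[0,0,0.4],[0,0,0.4],[0,0,0.4],[0,0,0.4],[0,0,0.4],[0,0,0.4],[0,0,0.4],[0,0,0.4],[0,0,0.4]], dr=[[0,0,0],[0,0,0],[0,0,0],[0,0,0],[0,0,0],[0,0,0],[0,0,0],[0,0,0],[0,0,0],[0,0,0]])

```text
clock: 9.3
position: [585.9, 178.4, 191.1]
ee_rot: [0.013, 1.0, -0.001, 0.0]
contact_force: [0.3, 0.7, 0.5]
gripper_width: 53.5
grasp_force: 0.0
```

>>> move_arm(fingers=[54,54,54,54,54,60,70,85,85,85], travel=[[0,0,-4],[0,0,-14],[0,0,-30],[0,0,-50],[0,0,-70],[0,0,-88],[0,0,-98],[0,0,-102],[0,0,-102],[0,0,-102]], dr=[[0,0,0],[0,0,0],[0,0,0],[0,0,0],[0,0,0],[0,0,0],[0,0,0],[0,0,0],[0,0,0],[0,0,0]])

```text
clock: 10.3
position: [585.5, 178.4, 292.3]
ee_rot: [0.013, 1.0, -0.001, -0.0]
contact_force: [0.3, 0.5, 0.6]
gripper_width: 84.8
grasp_force: 0.0
```

```bash
python3 go.py 596.22 -209.89 135 1.204
```

```text
t 10.3 pos [585.512 178.427 292.332] travel [ -20.971 -387.892    3.279] dr [-0.002 -0.002 -1.23 ] q [ 0.56   0.461 -0.174  0.002 -0.938 -2.159] F [0.336 0.52  0.587] 84.81974213764508
```

>>> move_arm(fingers=[85,85,85,85,85,85,85,85,85,85], travel=[[-1,-15,0],[-3,-50,0],[-6,-95,1],[-9,-143,2],[-12,-192,3],[-14,-240,3],[-17,-288,3],[-19,-332,3],[-20,-362,3],[-21,-382,3]], dr=[[0,0,-0.06],[0,0,-0.18],[0,0,-0.31],[0,0,-0.45],[0,0,-0.59],[0,0,-0.73],[0,0,-0.87],[0,0,-1.01],[0,0,-1.14],[0,0,-1.21]])

```text
clock: 11.3
position: [596.2, -206.4, 289.4]
ee_rot: [-0.558, 0.83, -0.0, -0.001]
contact_force: [0.8, 0.7, -0.2]
gripper_width: 85.3
grasp_force: 0.0
```

```bash
cat > chk.py <<'E'
import sys
from fit import *
im=arm.get_image("top"); cv2.imwrite("pics/%s.png"%sys.argv[1],im[:,:,::-1])
I=dict(pl=(90,[592.8,100.9,-.03],12),ps=(64,[469.6,93.6,-.03],12),B=(90,[594.9,178.2,-.027],12),A=(90,[597,263,-.027],12),C=(64,[472,181.5,-.027],12),A0=(90,[599.1,-202.4,1.204],3),C0=(64,[467.7,-106.7,1.092],3))
for k in sys.argv[2:]: print(k,*fit(im,"top",*I[k]))
E
python3 chk.py c1 pl ps B; python3 go.py 596.22 -209.89 135 1.204
```

```text
pl [592.806 100.867  -0.029] 8.370075869772435
ps [469.566  93.323  -0.024] 7.314731111611603
B [595.873 178.995  -0.024] 10.720169256703725
t 11.35 pos [ 596.264 -208.119  289.315] travel [ 1.659 -0.626 -0.681] dr [ 0.001 -0.003 -0.019] q [-0.079  0.493 -0.126  0.003 -0.953 -0.308] F [ 0.677 -1.587  0.103] 84.9801259138068
```

B landed about 1 mm from its ideal position, square to the row, and the patterns have not moved. Now stub A.

>>> move_arm(fingers=[85,85,85,85,85,85,85,85,85,85], travel=[[1,0,12],[1.5,0,35],[1.5,0,60],[1.5,0,80],[1.5,0,93],[1.5,0,101],[1.5,0,105.5],[1.5,0,107.5],[1.5,0,108.3],[1.5,0,108.3]], dr=[[0,0,-0.01],[0,0,-0.019],[0,0,-0.019],[0,0,-0.019],[0,0,-0.019],[0,0,-0.019],[0,0,-0.019],[0,0,-0.019],[0,0,-0.019],[0,0,-0.019]])

```text
clock: 12.35
position: [596.5, -205.5, 183.2]
ee_rot: [-0.566, 0.825, -0.001, 0.0]
contact_force: [-0.4, -0.3, -0.5]
gripper_width: 85.1
grasp_force: 0.0
```

```bash
python3 go.py 596.22 -209.89 26 1.204
```

```text
t 12.35 pos [ 596.505 -205.479  183.239] travel [ 4.216 -1.315  2.247] dr [-0.003 -0.001 -0.001] q [-0.075  0.619 -0.22   0.003 -0.731 -0.295] F [-0.397 -0.323 -0.485] 85.13296559787874
```

>>> move_arm(fingers=[85,85,80,70,60,52,44,38,34,30], travel=[[2,-0.6,0.5],[4,-1.2,1],[4.2,-1.3,1.2],[4.2,-1.3,1.2],[4.2,-1.3,1.2],[4.2,-1.3,1.2],[4.2,-1.3,1.2],[4.2,-1.3,1.2],[4.2,-1.3,1.2],[4.2,-1.3,1.2]], dr=[[0,0,0],[0,0,0],[0,0,0],[0,0,0],[0,0,0],[0,0,0],[0,0,0],[0,0,0],[0,0,0],[0,0,0]])

```text
clock: 13.35
position: [596.3, -209.9, 181.8]
ee_rot: [-0.566, 0.824, -0.001, 0.0]
contact_force: [0.3, 0.1, 2.5]
gripper_width: 32.8
grasp_force: 59.6
```

>>> move_arm(fingers=[28,28,28,28], travel=[[0,0,0],[0,0,0],[0,0,0],[0,0,0]], dr=[[0,0,0],[0,0,0],[0,0,0],[0,0,0]])

```text
clock: 13.75
position: [596.3, -209.9, 181.8]
ee_rot: [-0.566, 0.824, -0.001, 0.0]
contact_force: [0.0, 0.7, 3.8]
gripper_width: 32.4
grasp_force: 59.6
```

```bash
python3 go.py 596.22 -209.89 26 1.204
```

```text
t 13.75 pos [ 596.284 -209.875  181.821] travel [0.035 0.056 0.821] dr [-0.002 -0.001 -0.001] q [-0.082  0.622 -0.217  0.003 -0.73  -0.288] F [0.042 0.691 3.752] 32.355278201090634
```

>>> move_arm(fingers=[28,28,28,28,28,28,28,28,28,28], travel=[[0,0,-2],[0,0,-8],[0,0,-20],[0,0,-38],[0,0,-58],[0,0,-78],[0,0,-94],[0,0,-104],[0,0,-107],[0,0,-107]], dr=[[0,0,0],[0,0,0],[0,0,0],[0,0,0],[0,0,0],[0,0,0],[0,0,0],[0,0,0],[0,0,0],[0,0,0]])

```text
clock: 14.75
position: [595.7, -209.6, 288.6]
ee_rot: [-0.566, 0.825, -0.001, -0.0]
contact_force: [0.1, -0.6, -1.9]
gripper_width: 32.2
grasp_force: 59.6
```

```bash
python3 go.py 588.6 263.2 135 -0.027
```

```text
t 14.75 pos [ 595.738 -209.608  288.558] travel [-438.552  176.825   -2.232] dr [-0.002 -0.     1.23 ] q [-0.082  0.494 -0.128  0.002 -0.949 -0.287] F [ 0.115 -0.603 -1.947] 32.24439696460914
```

>>> move_arm(fingers=[28,28,28,28,28,28,28,28,28,28], travel=[[-9,4,0],[-35,14,0],[-73,30,-1],[-115,46,-1],[-157,63,-1],[-199,80,-2],[-240,97,-2],[-275,111,-2],[-305,123,-2],[-325,131,-2]], dr=[[0,0,0.05],[0,0,0.15],[0,0,0.28],[0,0,0.41],[0,0,0.54],[0,0,0.67],[0,0,0.8],[0,0,0.92],[0,0,1.01],[0,0,1.08]])

```text
clock: 15.75
position: [590.1, 143.0, 288.4]
ee_rot: [-0.061, 0.998, -0.001, -0.001]
contact_force: [-0.5, 0.5, -1.4]
gripper_width: 32.4
grasp_force: 59.7
```

```bash
python3 go.py 588.6 263.2 135 -0.027
```

```text
t 15.75 pos [590.11  143.028 288.385] travel [-13.057 119.465  -1.93 ] dr [-0.003 -0.002  0.148] q [ 0.504  0.458 -0.191  0.002 -0.925 -1.955] F [-0.548  0.515 -1.359] 32.3597126109924
```

>>> move_arm(fingers=[28,28,28,28,28,28,28,28,28,28], travel=[[-2,18,-1],[-5,44,-2],[-8,70,-2],[-10,90,-2],[-12,105,-2],[-12.7,114,-2],[-13,117.5,-2],[-13,118.5,-2],[-13,118.5,-2],[-13,118.5,-2]], dr=[[0,0,0.03],[0,0,0.07],[0,0,0.1],[0,0,0.13],[0,0,0.145],[0,0,0.145],[0,0,0.145],[0,0,0.145],[0,0,0.145],[0,0,0.145]])

```text
clock: 16.75
position: [589.0, 259.2, 291.5]
ee_rot: [0.011, 1.0, -0.001, 0.0]
contact_force: [-0.2, 0.1, -1.7]
gripper_width: 32.2
grasp_force: 59.7
```

```bash
python3 go.py 588.6 263.2 35.8 -0.027
```

```text
t 16.75 pos [589.038 259.206 291.485] travel [  0.573   4.189 100.676] dr [-0.002  0.     0.004] q [ 0.666  0.509 -0.092  0.002 -0.971 -2.261] F [-0.245  0.1   -1.723] 32.24600157195757
```

>>> move_arm(fingers=[28,28,28,28,28,28,28,28,28,28], travel=[[0,1,5],[0.3,2,16],[0.6,3,32],[0.6,3.7,50],[0.6,3.7,66],[0.6,3.7,79],[0.6,3.7,87],[0.6,3.7,91],[0.6,3.7,93],[0.6,3.7,93]], dr=[[0,0,0],[0,0,0.002],[0,0,0.004],[0,0,0.004],[0,0,0.004],[0,0,0.004],[0,0,0.004],[0,0,0.004],[0,0,0.004],[0,0,0.004]])

```text
clock: 17.75
position: [588.7, 263.5, 198.8]
ee_rot: [0.013, 1.0, -0.001, 0.001]
contact_force: [0.1, -0.5, -2.6]
gripper_width: 32.3
grasp_force: 59.7
```

```bash
python3 go.py 588.6 263.2 35.8 -0.027
```

```text
t 17.75 pos [588.707 263.535 198.762] travel [ 0.109 -0.326  7.963] dr [-0.002  0.001  0.001] q [ 0.672  0.617 -0.17   0.003 -0.784 -2.271] F [ 0.051 -0.457 -2.553] 32.27316614573875
```

>>> move_arm(fingers=[28,28,28,28,28,28,28,28,28,28], travel=[[0,-0.3,1],[0,-0.3,2.2],[0,-0.3,3.4],[0,-0.3,4.5],[0,-0.3,5.5],[0,-0.3,6.3],[0,-0.3,7],[0,-0.3,7.5],[0,-0.3,7.8],[0,-0.3,7.8]], dr=[[0,0,0],[0,0,0],[0,0,0],[0,0,0],[0,0,0],[0,0,0],[0,0,0],[0,0,0],[0,0,0],[0,0,0]])

```text
clock: 18.75
position: [588.5, 263.1, 190.9]
ee_rot: [0.013, 1.0, -0.001, 0.0]
contact_force: [-1.0, 1.0, -0.9]
gripper_width: 32.3
grasp_force: 59.8
```

>>> move_arm(fingers=[28,28,28,31,33,35,38,42,48,54], travel=[[0,0,0.3],[0,0,0.5],[0,0,0.5],[0,0,0.5],[0,0,0.5],[0,0,0.5],[0,0,0.5],[0,0,0.5],[0,0,0.5],[0,0,0.5]], dr=[[0,0,0],[0,0,0],[0,0,0],[0,0,0],[0,0,0],[0,0,0],[0,0,0],[0,0,0],[0,0,0],[0,0,0]])

```text
clock: 19.75
position: [588.6, 263.2, 190.0]
ee_rot: [0.013, 1.0, -0.001, 0.0]
contact_force: [-0.8, 0.0, 0.5]
gripper_width: 53.8
grasp_force: 0.0
```

>>> move_arm(fingers=[54,54,54,54,54,60,70,85,85,85], travel=[[0,0,-4],[0,0,-14],[0,0,-30],[0,0,-50],[0,0,-70],[0,0,-88],[0,0,-98],[0,0,-102],[0,0,-102],[0,0,-102]], dr=[[0,0,0],[0,0,0],[0,0,0],[0,0,0],[0,0,0],[0,0,0],[0,0,0],[0,0,0],[0,0,0],[0,0,0]])

```text
clock: 20.75
position: [588.2, 263.2, 291.3]
ee_rot: [0.013, 1.0, -0.001, -0.0]
contact_force: [0.7, 0.1, 0.2]
gripper_width: 85.3
grasp_force: 0.0
```

```bash
python3 go.py 465.4 -111.1 135 1.092
```

```text
t 20.75 pos [588.222 263.166 291.328] travel [ 112.87  -377.381    2.418] dr [-0.002 -0.002 -1.118] q [ 0.672  0.511 -0.089  0.002 -0.973 -2.27 ] F [0.739 0.108 0.21 ] 85.29157300229028
```

>>> move_arm(fingers=[85,85,85,85,85,85,85,85,85,85], travel=[[4,-15,0],[14,-48,0],[27,-92,1],[41,-138,1],[55,-184,2],[69,-230,2],[82,-276,2],[95,-318,2],[105,-352,2],[112,-375,2]], dr=[[0,0,-0.05],[0,0,-0.16],[0,0,-0.28],[0,0,-0.41],[0,0,-0.54],[0,0,-0.67],[0,0,-0.8],[0,0,-0.92],[0,0,-1.04],[0,0,-1.11]])

```text
clock: 21.75
position: [465.3, -110.6, 290.0]
ee_rot: [-0.517, 0.856, -0.0, -0.001]
contact_force: [0.7, -0.1, -0.4]
gripper_width: 84.9
grasp_force: 0.0
```

>>> move_arm(fingers=[85,85,85], travel=[[0,0,0],[0,0,0],[0,0,0]], dr=[[0,0,0],[0,0,0],[0,0,0]])

```text
clock: 22.05
position: [467.0, -108.0, 290.5]
ee_rot: [-0.516, 0.857, -0.001, -0.0]
contact_force: [-0.8, -0.2, 0.6]
gripper_width: 84.8
grasp_force: 0.0
```

```bash
python3 go.py 465.4 -111.1 26 1.092; python3 chk.py c2 pl B A ps
```

```text
t 22.05 pos [ 467.028 -108.033  290.476] travel [  3.296   0.122 109.482] dr [-0.001 -0.002 -0.008] q [ 0.113  0.263 -0.5    0.003 -0.807 -0.602] F [-0.76  -0.212  0.596] 84.78949120502993
pl [592.808 100.79   -0.028] 8.726937886884652
B [595.901 179.201  -0.019] 13.583212191942561
A [597.394 263.874  -0.045] 9.421002754971347
ps [470.261  90.806  -0.019] 394.8838990920652
```

A matches its ideal x to 0.2 mm. Now the short stub.

>>> move_arm(fingers=[85,85,85,85,85,85,85,85,85,85], travel=[[2,0,12],[3.3,0,35],[3.3,0,60],[3.3,0,80],[3.3,0,93],[3.3,0,101],[3.3,0,106],[3.3,0,108],[3.3,0,108.5],[3.3,0,108.5]], dr=[[0,0,0],[0,0,-0.008],[0,0,-0.008],[0,0,-0.008],[0,0,-0.008],[0,0,-0.008],[0,0,-0.008],[0,0,-0.008],[0,0,-0.008],[0,0,-0.008]])

```text
clock: 23.1
position: [465.5, -111.6, 182.8]
ee_rot: [-0.519, 0.855, -0.001, 0.0]
contact_force: [-0.6, 0.2, -0.3]
gripper_width: 84.8
grasp_force: 0.0
```

>>> move_arm(fingers=[85,85,80,70,60,52,44,38,34,30], travel=[[0,0,0],[0,0,0],[0,0,0],[0,0,0],[0,0,0],[0,0,0],[0,0,0],[0,0,0],[0,0,0],[0,0,0]], dr=[[0,0,0],[0,0,0],[0,0,0],[0,0,0],[0,0,0],[0,0,0],[0,0,0],[0,0,0],[0,0,0],[0,0,0]])

```text
clock: 24.1
position: [465.5, -111.8, 182.7]
ee_rot: [-0.519, 0.855, -0.001, 0.0]
contact_force: [-0.8, -1.2, 2.7]
gripper_width: 32.4
grasp_force: 59.2
```

>>> move_arm(fingers=[28,28,28,28], travel=[[0,0,0],[0,0,0],[0,0,0],[0,0,0]], dr=[[0,0,0],[0,0,0],[0,0,0],[0,0,0]])

```text
clock: 24.5
position: [465.5, -111.8, 182.7]
ee_rot: [-0.519, 0.855, -0.001, 0.0]
contact_force: [0.5, -1.7, 5.4]
gripper_width: 32.2
grasp_force: 59.3
```

```bash
python3 go.py 465.4 -111.1 26 1.092
```

```text
t 24.5 pos [ 465.485 -111.784  182.689] travel [-0.569  0.395  1.687] dr [-0.002 -0.001 -0.   ] q [ 0.105  0.438 -0.61   0.004 -0.521 -0.588] F [ 0.466 -1.729  5.448] 32.24426960958602
```

>>> move_arm(fingers=[28,28,28,28,28,28,28,28,28,28], travel=[[0,0,-2],[0,0,-8],[0,0,-20],[0,0,-38],[0,0,-58],[0,0,-78],[0,0,-94],[0,0,-104],[0,0,-107],[0,0,-107]], dr=[[0,0,0],[0,0,0],[0,0,0],[0,0,0],[0,0,0],[0,0,0],[0,0,0],[0,0,0],[0,0,0],[0,0,0]])

```text
clock: 25.5
position: [464.8, -111.5, 289.1]
ee_rot: [-0.519, 0.855, -0.001, -0.0]
contact_force: [0.1, 0.1, -2.2]
gripper_width: 32.2
grasp_force: 59.7
```

```bash
python3 go.py 466 181.3 135 -0.027
```

```text
t 25.5 pos [ 464.839 -111.482  289.105] travel [-260.335  133.965   -1.366] dr [-0.002 -0.001  1.119] q [ 0.106  0.263 -0.505  0.002 -0.803 -0.587] F [ 0.132  0.125 -2.197] 32.19515104075835
```

>>> move_arm(fingers=[28,28,28,28,28,28,28,28,28,28], travel=[[-7,4,0],[-25,13,0],[-52,27,0],[-83,43,-1],[-115,59,-1],[-147,76,-1],[-178,92,-1],[-207,107,-1],[-230,118,-1],[-245,126,-1]], dr=[[0,0,0.05],[0,0,0.15],[0,0,0.28],[0,0,0.41],[0,0,0.54],[0,0,0.67],[0,0,0.8],[0,0,0.92],[0,0,1.02],[0,0,1.09]])

```text
clock: 26.5
position: [466.0, 165.7, 288.5]
ee_rot: [0.0, 1.0, -0.002, -0.001]
contact_force: [1.2, -0.8, -1.6]
gripper_width: 32.2
grasp_force: 59.8
```

```bash
python3 go.py 466 181.3 135 -0.027
```

```text
t 26.5 pos [465.986 165.676 288.508] travel [-0.009 15.62  -1.539] dr [-0.003 -0.001  0.027] q [ 0.671  0.289 -0.467  0.002 -0.817 -2.244] F [ 1.174 -0.77  -1.619] 32.20453215625396
```

>>> move_arm(fingers=[28,28,28,28,28,28], travel=[[0,6,-1],[0,12,-1.5],[0,15,-1.5],[0,15.5,-1.5],[0,15.5,-1.5],[0,15.5,-1.5]], dr=[[0,0,0.015],[0,0,0.027],[0,0,0.027],[0,0,0.027],[0,0,0.027],[0,0,0.027]])

```text
clock: 27.1
position: [466.2, 178.9, 291.3]
ee_rot: [0.013, 1.0, -0.001, 0.0]
contact_force: [-0.3, 0.1, -1.9]
gripper_width: 32.5
grasp_force: 59.8
```

```bash
python3 go.py 466 181.3 36.7 -0.027
```

```text
t 27.1 pos [466.193 178.927 291.273] travel [ 0.308  2.561 99.568] dr [-0.002  0.001  0.001] q [ 0.693  0.293 -0.453  0.002 -0.826 -2.291] F [-0.345  0.069 -1.874] 32.527449208861135
```

>>> move_arm(fingers=[28,28,28,28,28,28,28,28,28,28], travel=[[0,1,5],[0.3,2,16],[0.3,2.5,32],[0.3,2.5,50],[0.3,2.5,66],[0.3,2.5,79],[0.3,2.5,87],[0.3,2.5,91],[0.3,2.5,92.5],[0.3,2.5,92.5]], dr=[[0,0,0],[0,0,0],[0,0,0],[0,0,0],[0,0,0],[0,0,0],[0,0,0],[0,0,0],[0,0,0],[0,0,0]])

```text
clock: 28.1
position: [466.2, 181.9, 198.9]
ee_rot: [0.013, 1.0, -0.001, 0.001]
contact_force: [0.6, 0.2, -2.6]
gripper_width: 32.3
grasp_force: 59.8
```

```bash
python3 go.py 466 181.3 36.7 -0.027
```

```text
t 28.1 pos [466.181 181.928 198.899] travel [ 0.173 -0.621  7.2  ] dr [-0.002  0.001  0.002] q [ 0.698  0.435 -0.543  0.003 -0.593 -2.296] F [ 0.616  0.178 -2.635] 32.28607581063219
```

>>> move_arm(fingers=[28,28,28,28,28,28,28,28,28,28], travel=[[0,-0.4,1],[0,-0.6,2.2],[0,-0.6,3.4],[0,-0.6,4.4],[0,-0.6,5.2],[0,-0.6,5.9],[0,-0.6,6.4],[0,-0.6,6.8],[0,-0.6,7],[0,-0.6,7]], dr=[[0,0,0],[0,0,0],[0,0,0],[0,0,0],[0,0,0],[0,0,0],[0,0,0],[0,0,0],[0,0,0],[0,0,0]])

```text
clock: 29.1
position: [466.0, 181.2, 191.8]
ee_rot: [0.013, 1.0, -0.001, 0.0]
contact_force: [-0.1, 0.6, -2.1]
gripper_width: 32.3
grasp_force: 59.8
```

>>> move_arm(fingers=[28,28,28,28], travel=[[0,0,0.2],[0,0,0.4],[0,0,0.6],[0,0,0.6]], dr=[[0,0,0],[0,0,0],[0,0,0],[0,0,0]])

```text
clock: 29.5
position: [466.0, 181.2, 191.7]
ee_rot: [0.013, 1.0, -0.001, 0.0]
contact_force: [-2.5, -0.6, 5.8]
gripper_width: 32.4
grasp_force: 60.4
```

Contact is now firm but light (5.8 N). Releasing.

>>> move_arm(fingers=[31,33,35,38,42,48,54,54], travel=[[0,0,0],[0,0,0],[0,0,0],[0,0,0],[0,0,0],[0,0,0],[0,0,0],[0,0,0]], dr=[[0,0,0],[0,0,0],[0,0,0],[0,0,0],[0,0,0],[0,0,0],[0,0,0],[0,0,0]])

```text
clock: 30.3
position: [466.0, 181.2, 191.1]
ee_rot: [0.013, 1.0, -0.001, 0.0]
contact_force: [-0.0, -0.2, -0.8]
gripper_width: 53.7
grasp_force: 0.0
```

>>> move_arm(fingers=[54,54,54,54,54,54,54,54,54,54], travel=[[0,0,-4],[0,0,-14],[0,0,-30],[0,0,-50],[0,0,-70],[0,0,-90],[0,0,-110],[0,0,-125],[0,0,-130],[0,0,-130]], dr=[[0,0,0],[0,0,0],[0,0,0],[0,0,0],[0,0,0],[0,0,0],[0,0,0],[0,0,0],[0,0,0],[0,0,0]])

```text
clock: 31.3
position: [465.9, 181.4, 322.3]
ee_rot: [0.013, 1.0, -0.0, 0.001]
contact_force: [-0.5, 0.5, 0.5]
gripper_width: 54.2
grasp_force: 0.0
```

>>> move_arm(fingers=[54,54,54,54,54,54,54,54,54,54], travel=[[0,-15,0],[0,-50,0],[0,-95,0],[0,-140,0],[0,-185,0],[0,-230,0],[0,-275,0],[0,-315,0],[0,-340,0],[0,-350,0]], dr=[[0,0,0],[0,0,0],[0,0,0],[0,0,0],[0,0,0],[0,0,0],[0,0,0],[0,0,0],[0,0,0],[0,0,0]])

```text
clock: 32.3
position: [456.0, -170.9, 320.6]
ee_rot: [0.014, 1.0, -0.001, -0.001]
contact_force: [0.0, -1.1, -0.1]
gripper_width: 54.2
grasp_force: 0.0
```

```bash
python3 chk.py c3 pl B A ps C
python3 - <<'E'
import cv2,numpy as np
from bench import arm
t=cv2.imread("pics/c3.png");s=arm.get_image("scene")[:,:,::-1]
a=cv2.resize(t[165:270,140:280],(400,300),interpolation=cv2.INTER_CUBIC);b=cv2.resize(s[150:285,230:410],(400,300),interpolation=cv2.INTER_CUBIC)
cv2.imwrite("pics/c3v.png",np.hstack([a,b])); print(arm.read_state()["joints"])
E
```

```text
pl [592.797 100.989  -0.033] 9.842962174311655
B [595.79  178.967  -0.025] 7.71316457711986
A [597.4   263.847  -0.046] 9.49668843799267
ps [469.589  93.538  -0.023] 30.192768188839523
C [472.733 182.21   -0.024] 6.211938967488608
[-0.02100424  0.23534713 -0.44401218  0.00218008 -0.89291883 -1.57914754]
```

View pics/c3v.png

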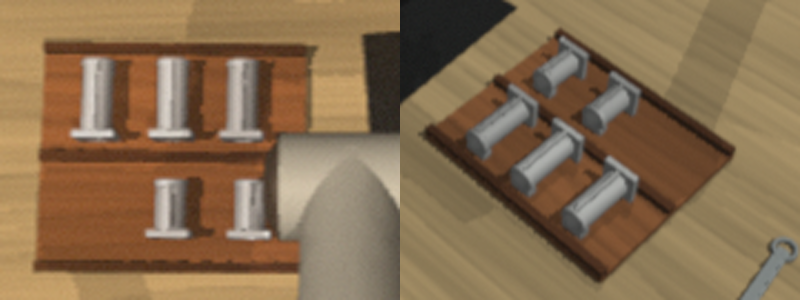

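All three stubs stand level in the right rows: the three long ones at (97,97), (172,97) and (243,97), and the short pair at (168,208) and (248,208). The flanges line up within about 1 mm and the patterns have not moved.

```bash
python3 -c "
from bench import arm
print(arm.job_done())"
```

```text
the job is handed in; nothing more can be done
None
```

The job is handed in: both long stubs and the short stub lie level in their rows, flanges within about 1 mm of the pattern stubs' (one long stub about 1° off square by camera), with the pattern stubs unmoved and about 32 s of the 64 s used.

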